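Spread the wheel's snap ring over the axle stub and hold it at the groove

ROBOT

A 6-joint arm with a two-finger parallel gripper is mounted at the origin on the work surface. World frame = base frame: x ahead of the robot, y to its left, z up, the work surface at z = 0. Lengths are in m, angles in rad, forces in N, time in s.
With the tool pointing down it reaches from about 0.275 to 0.75 m from the base axis. Payload 10.2 kg.
Tool frame: the origin (TCP) lies on the front face of the gripper's body, between the roots of the fingers; the fingertips stand 73 mm ahead of it and the grasp point (between the pads) lies 54 mm ahead of it; z points along the fingers, y is the line along which they close (so a half turn about z gives the same grasp; the last joint's range is limited). The gripper opens to 85 mm and grips with 20 to 120 N. Pads are 22 mm wide; open, the fingers measure 114 mm over their backs; the gripper's body (76 mm by 85 mm) begins 54 mm behind the grasp point. The pads swing forward as they close: fully open they stand 13 mm farther back than shut.
Start: joints at [-1.553, 0.313, 1.498, -0, 1.331, -0.223], TCP at [0.125, -0.51, 0.304] pointing down, gripper open.
Joint ranges: [-2.94, 2.94], [-0.97, 2.17], [0.19, 2.56], [-1.23, 4.37], [0.02, 3.11], [-2.88, 2.88]. Speed limits (rad/s): [2.39, 2.39, 3.01, 3.14, 3.14, 3.14].

INTERFACE

Orientations are given as a unit quaternion [x, y, z, w].
In Python, from plant import arm gives the robot as it stands.
- The arm moves only by the shell command python3 -m pendant 'ROWS' [FORCE]. ROWS is JSON, a list that holds one entry, the list of rows, each a list of 7 numbers: the shift along the world's x, y, z in m, then the turn, a rotation vector about the world's x, y, z in degrees, then the closure, from 0 (fully open) to 1 (shut). In form: [[[tx, ty, tz, ax, ay, az, grip], ...]]. A call has 1 to 12 rows; each row shifts and turns the commanded pose from where the row before left it; what a row does not reach is not made up. A row lasts 1/12 s, in which the tool goes at most 41.7 mm and 7.16 degrees, less where a joint would pass 70% of its speed; a pose out of reach is approached as far as the arm can. A call with a gripper value outside its range is refused whole. The fingers move at their own pace and stop on an object; FORCE is the grip in N (left out, the last holds). Time passes only in rows, so rows that do not move let the fingers close. It gives the time, the measured TCP pose, the force, the opening and the grip force at its end, in the units of the state.
- arm.state(): the state, without advancing time (a new reading comes with each control period).
- arm.snapshot(name): name is "scene" or "side" or "wrist"; returns (picture, depth): 480x640x3 uint8, red, green, blue; 480x640 float32, m along the optical axis (not along the pixel's ray), 0 where there is no reading.
- arm.camera_params(name): a dict with "camera_matrix" (3x3 intrinsics, pixels), "rvec" (rotation vector, rad) and "tvec" (3), from world to camera coordinates, as OpenCV has them. Camera axes: x right, y down, z forward; pixel columns grow to the right and rows downward; lengths in m; the calibration is good to about 2 mm. A picture is of the moment at which its call begins: read the wrist's pose just before it. camera_params takes no time and is no camera call; for the wrist camera it gives the pose at the moment of the call.
- arm.sign_off(): hands the job in; it is judged then, once.
The state is a dict: "time_s": time; "joint_positions": joint angles; "dq": joint speeds; "effort": joint torques, N m; "tcp_pos": TCP position; "tool_rot": TCP orientation; "force": force on the tool from outside, world axes, zero at the start; "ft_torque": the same for the moment, N m; "width": finger opening in m; "grasp_force": force on a finger pad.
Only numpy, scipy, OpenCV 4.12 (cv2) and the standard library are available. Lean on these libraries where they do the work, as an engineer would, in place of code of your own. Each camera call takes 0.05 s, during which the arm holds its last target. There are 200 camera calls.

TASK

The trolley wheel and its washer are already on the upright axle stub. Take the snap ring pliers from the tool block, pick up the larger snap ring out of its cardboard bin with them by spreading it to the pliers' stop, and lower it level over the stub until it is in line with the groove right above the washer. Finish like that, still squeezing the pliers: the ring must stay spread around the groove, hung in the pliers and not pressed down on the washer, so that the wheel's end play can be checked before it is let in; touch the ring with nothing but the pliers and leave everything else where it is.

Things in the scene. Friction and masses are not known exactly. Their poses are not given: they have to be found in the camera images.
- pliers: external snap ring pliers, dark steel with two black rubber grips, standing tips down in the tool block, 120 g. Origin on the rivet, own z up to the handles, own y the line along which handles close and tips open. Tips 80 mm below the rivet; rivet joint 32 mm wide in y, 14 mm thick, 12 mm high. SQUEEZING the handles OPENS the tips
- grip_l (a point): outside of the +y rubber grip at mid length, 50 mm above the rivet released (55 mm squeezed). Grips: 14 mm wide in x, 34 mm long, up to 66 mm above the rivet (72 squeezed). Outside width at mid grip 56 mm released, leaning outwards to 64 mm at the top; 32 mm and parallel at the stop. Closing them 1 mm opens the tips about 1.5 mm
- grip_r (a point): the same point of the -y grip
- tip_l (a point): lower end of the pliers' +y tip pin. Pins: 4 mm thick, 6.5 mm long below a 7 mm thick shoulder, centres 9 mm apart released, 45 mm at the stop. Spread, they splay outwards, so the ring cannot slide off
- tip_r (a point): lower end of the pliers' -y tip pin. Pins that reach almost to the bin's floor before they spread hold the ring best; lifted, its free side still sags by some 0.05 rad, which a slight tilt of the pliers makes good
- pliers_half_l (a joint): turn of one pliers half (the other mirrors it): 0 released, 0.23 rad at the stop. The return spring pushes 6 to 8 N on each grip, about 17 N with the ring fully spread; squeeze onto the stop with 20 N or more. Closing the grips only 2 to 4 mm holds the pliers securely with the tips still narrow enough for the ring's gap
- tool_block: fixed wooden block, 90 x 120 mm, 80 mm high, origin under its centre. The pliers stand in a pocket at its middle (11.5 mm in x, 25.5 mm in y), hung on their rivet joint, rivet 86 mm up; straight up by 80 mm they are clear. Short hex keys stand up to 25 mm out of its +x edge
- bins: three open cardboard bins side by side along own y, each 98 mm wide and 135 mm deep (own x), floor and walls 4 mm; front lip (-x side) 28 mm high, back 52 mm, sides sloping between; fixed. Origin under the middle bin
- ring: the larger snap ring, dark steel, an open C lying flat in one of the bins: 37.5 mm inside, 47.5 mm outside, 4 mm thick, 26 g. Origin at the centre of its underside, own z up, gap towards own +x. Its back stays still in this frame when it opens. The tips go down into the gap 24 mm from the origin, and opening along the ring's own y catch in its two forked ends and spread it
- fork_l (a point): in the notch of the ring's +y end, where the tip pin comes to sit: relaxed at x 24, y 11.7 mm of the ring, half way up its thickness. The notch is an open 90 degree V facing the gap, 9 mm wide at its mouth (x 19.5 to 28.5), 4.5 mm deep; the free gap between the ends is 19 mm
- fork_r (a point): the same for the -y end, y -11.7 mm
- ring_mid (a point): on the larger ring, middle of its opening when spread, half way up its thickness: 4.3 mm from the ring's origin towards the gap, 2 mm above its underside. Fully spread the opening clears a 43 mm circle, and the tip pins are then about 19 mm from this point towards the gap
- ring_arm_l (a joint): spread of the larger ring (the other arm mirrors it): 0 relaxed, about 0.26 rad with the pliers at their stop. 1.5 N on each end starts to open it, 6 N holds it fully spread
- axle: trolley wheel (160 mm) on its axle stub, the stub upright on a 150 x 120 x 12 mm steel flange plate; fixed. Tyre top 62 mm up, grey hub (56 mm wide) up to 70 mm, on it a steel washer 52 mm wide, top 74 mm up. Origin under the stub's axis, on the bench
- groove (a point): on the stub's axis at mid height of the ring groove, 77.5 mm above the bench. The groove (37.5 mm thick core) runs from the washer's top, 74 mm up, to 81 mm; above it the stub is 40 mm thick up to 94 mm, then tapers. Own z up the stub. Just above the washer the ring is in line with the groove
- stub_end (a point): centre of the stub's upper end, 99 mm above the bench, 33 mm wide there
- small_ring: a smaller snap ring, 30 mm outside, with round eyes, in another bin; not to be used. Origin at the centre of its underside
- spacer: steel spacer collar, 62 mm outside, 40 mm inside, 14 mm high, in the third bin; leave it
- hammer: hammer lying beyond the wheel; leave it
- screwdriver: screwdriver lying on the bench; leave it
- grease_tin: aluminium grease tin, 64 mm wide, 75 mm high; leave it
- tape_roll: roll of packing tape, 90 mm wide, 48 mm high; leave it
- spare_castor: spare 100 mm castor wheel lying flat, 32 mm high; leave it

How it is judged:
By the outcome, as a careful person would: the job done as asked, in the order asked, and still so for the second after the job is handed in, while the arm keeps its last pose, push and grip.
It also fails if it takes over 64 s, if anything falls off the work surface, if the arm or the gripper's body presses on something with over 40 N, if the wrist force passes 120 N, or if a joint passes its speed limit or range.

## Working session

There is one attempt and no reset: what is moved stays moved. The work goes in short steps, Python scripts to look and compute and a shell command to move; the robot and the scene stay as the last step left them, time stands still between calls to the robot, and variables do not carry over. Pictures are saved under pics/ and viewed, at most 10 in all, crops included, and the job is handed in when it is done.

```bash
ls; mkdir -p pics
cat > h.py <<'E'
import numpy as np, cv2
from plant import arm
def cam(n):
    p=arm.camera_params(n); K=np.array(p["camera_matrix"]); R=cv2.Rodrigues(np.array(p["rvec"],float))[0]; t=np.array(p["tvec"],float).ravel()
    return K,R,t
def snap(n,f=None):
    c=cam(n); im,d=arm.snapshot(n)
    if f: cv2.imwrite("pics/"+f,im[:,:,::-1])
    return im,d,c
def ray(c,u,v):
    K,R,t=c; d=R.T@np.linalg.solve(K,[u,v,1.]); return -R.T@t,d
def onz(c,u,v,z):
    o,d=ray(c,u,v); return o+d*(z-o[2])/d[2]
def proj(c,P):
    K,R,t=c; q=(R@np.atleast_2d(P).T).T+t; q=q@K.T; return q[:,:2]/q[:,2:]
def cloud(c,d):
    K,R,t=c; v,u=np.mgrid[:480,:640]; p=np.stack([(u-K[0,2])/K[0,0]*d,(v-K[1,2])/K[1,1]*d,d],-1)
    return (p-t)@R   # HxWx3 world
E
python3 - <<'E'
from h import *
a,d,c=snap("scene","scene.png"); np.savez("scene.npz",im=a,d=d)
b,e,k=snap("side","side.png"); np.savez("side.npz",im=b,d=e)
for n,q in(("scene",c),("side",k)): print(n,-q[1].T@q[2],q[1][2],q[0][0,0],)
s=arm.state(); print(s)
E
```

```text
pics
scene [ 1.02811045 -0.26921855  0.72064206] [-0.60173554  0.33657314 -0.72431544] 436.8490234360362
side [0.38388372 0.8964114  0.66486517] [ 0.12210614 -0.84216718 -0.52520903] 462.48056826553983
{'time_s': 0.1, 'joint_positions': array([-1.55340864e+00,  3.13402094e-01,  1.49833627e+00, -1.82146898e-05,
        1.33102469e+00, -2.23400268e-01]), 'dq': array([ 0.00275864, -0.00106192, -0.00040167,  0.00016517, -0.00078813,
       -0.00101108]), 'effort': array([ 2.93162040e-03, -4.12901402e+01, -2.60141283e+01, -1.53627939e-04,
        2.99533815e-03,  2.25453482e-05]), 'tcp_pos': array([ 0.12517792, -0.50970981,  0.30339749]), 'tool_rot': array([ 9.92760965e-01,  1.20105473e-01,  5.13739641e-05, -5.83006491e-04]), 'force': array([ 0.35252843, -0.60521192, -0.91369497]), 'ft_torque': array([-0.01547715, -0.00989266,  0.00266806]), 'grasp_force': 0.0, 'width': 0.08538946242171462}
```

View pics/scene.png

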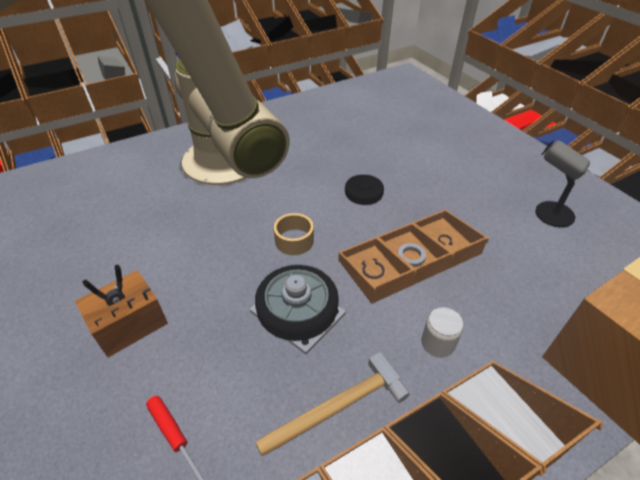

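View pics/side.png

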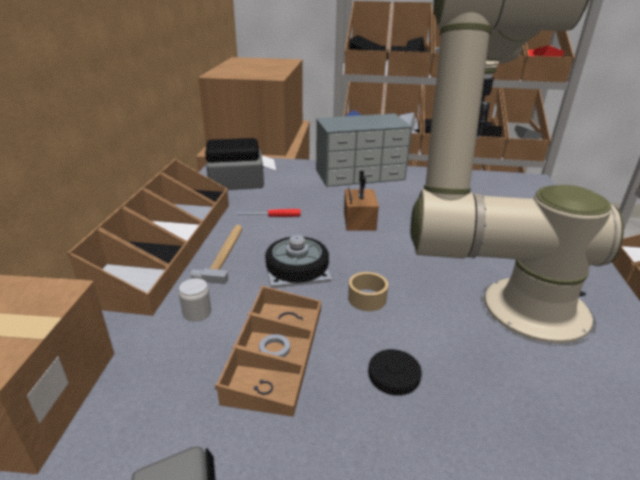

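The scene view shows the pliers in the tool block at about (116,290), the wheel at (296,290), and the large ring in the left bin at (372,268). The spacer is at (412,254) and the small ring at (446,240). In the side view the large ring is at (290,317) and the pliers are at (362,185).

Run:
```python
from h import *
for n,pts in (("scene",dict(pl=(116,297),hl=(91,285),hr=(120,268),ring=(372,268),small=(446,240),spacer=(412,254),stub=(294,281),block1=(80,311),block2=(141,275),block3=(165,302))),("side",dict(pl=(362,185),ring=(290,317),small=(264,387),stub=(296,240)))):
    d=np.load(n+".npz")["d"]; c=cam(n); W=cloud(c,d)
    for k,(u,v) in pts.items(): print(n,k,W[v,u].round(3), [onz(c,u,v,z).round(3)[:2] for z in (.006,.099)])
# block top fit & stub end & washer from scene depth
d=np.load("scene.npz"); W=cloud(cam("scene"),d["d"]); im=d["im"]
m=np.zeros((480,640),bool); m[265:350,75:170]=1
t=m&(abs(W[...,2]-.08)<.006); P=W[t][:,:2]; print("block top",cv2.minAreaRect(P.astype(np.float32)*1000),len(P))
h=m&(W[...,2]>.11); P=W[h]; print("handles",len(P),P.mean(0),P.min(0),P.max(0))
for lo,hi in((.118,.13),(.13,.14),(.14,.15)):
    P=W[m&(W[...,2]>lo)&(W[...,2]<hi)]; 
    if len(P): print(lo,cv2.minAreaRect(P[:,:2].astype(np.float32)*1000),len(P))
m[:]=0; m[250:330,250:345]=1
for lo,hi in((.095,.104),(.072,.077),(.058,.066)):
    P=W[m&(W[...,2]>lo)&(W[...,2]<hi)]; print("axle",lo,len(P),P.mean(0),cv2.minEnclosingCircle(P[:,:2].astype(np.float32)*1000))
m[:]=0; m[200:300,330:495]=1
P=W[m&(W[...,2]>.02)&(W[...,2]<.06)]; print("bins",cv2.minAreaRect(P[:,:2].astype(np.float32)*1000))
```

```text
scene pl [ 0.433 -0.353  0.09 ] [array([ 0.354, -0.364]), array([ 0.441, -0.352])]
scene hl [ 0.437 -0.377  0.144] [array([ 0.296, -0.403]), array([ 0.391, -0.385])]
scene hr [ 0.428 -0.325  0.149] [array([ 0.278, -0.34 ]), array([ 0.375, -0.33 ])]
scene ring [0.546 0.135 0.004] [array([0.547, 0.134]), array([0.61 , 0.082])]
scene small [0.56  0.33  0.005] [array([0.561, 0.329]), array([0.622, 0.251])]
scene spacer [0.557 0.235 0.005] [array([0.557, 0.235]), array([0.618, 0.169])]
scene stub [ 0.565 -0.06   0.099] [array([ 0.496, -0.029]), array([ 0.565, -0.06 ])]
scene block1 [ 0.425 -0.416  0.081] [array([ 0.354, -0.434]), array([ 0.442, -0.412])]
scene block2 [ 0.394 -0.301  0.081] [array([ 0.32 , -0.305]), array([ 0.412, -0.3  ])]
scene block3 [ 0.413 -0.28   0.003] [array([ 0.416, -0.28 ]), array([ 0.495, -0.279])]
side pl [ 0.422 -0.332  0.128] [array([ 0.431, -0.612]), array([ 0.424, -0.399])]
side ring [0.545 0.125 0.004] [array([0.545, 0.128]), array([0.522, 0.236])]
side small [0.555 0.326 0.003] [array([0.554, 0.329]), array([0.53 , 0.409])]
side stub [ 0.562 -0.048  0.098
[... 368 characters left out ...]
3577880859375), 9.196706771850586) 55
0.13 ((429.5071716308594, -355.3502197265625), (14.190938949584961, 56.54705810546875), 9.002984046936035) 57
0.14 ((429.09967041015625, -355.6988525390625), (14.88273811340332, 62.48178482055664), 8.21965503692627) 62
axle 0.095 258 [ 0.56828253 -0.05873344  0.09812791] ((567.4913330078125, -58.375831604003906), 19.6189022064209)
axle 0.072 167 [ 0.57759193 -0.06317399  0.0738484 ] ((568.41162109375, -58.40076446533203), 26.324398040771484)
axle 0.058 2317 [ 0.57281848 -0.06170713  0.06114889] ((566.982421875, -58.49616622924805), 78.27224731445312)
bins ((492.5401306152344, 189.96517944335938), (382.0567932128906, 269.2697448730469), 88.63715362548828)
```

Run:
```python
from h import *
from scipy.spatial.transform import Rotation as Ro
s=arm.state(); K,R,t=cam("wrist"); T=Ro.from_quat(s["tool_rot"]).as_matrix()
print("cam in tool",T.T@(-R.T@t-s["tcp_pos"]),"\n",(R@T).round(3),K[0,0]); print(T.round(3))
out=[]
for n,(u,v) in (("scene",(372,267)),("side",(290,317))):
    im=np.load(n+".npz")["im"][:,:,::-1]; out.append(cv2.resize(im[v-28:v+28,u-36:u+36],(400,300),interpolation=cv2.INTER_CUBIC))
cv2.imwrite("pics/r.png",np.hstack(out))
```

```text
cam in tool [ 0.07954631 -0.00034052 -0.06866712] 
 [[ 0.     1.    -0.   ]
 [-0.951  0.    -0.309]
 [-0.309  0.     0.951]] 377.4959952381821
[[ 0.971  0.238 -0.   ]
 [ 0.238 -0.971  0.001]
 [ 0.    -0.001 -1.   ]]
```

View pics/r.png

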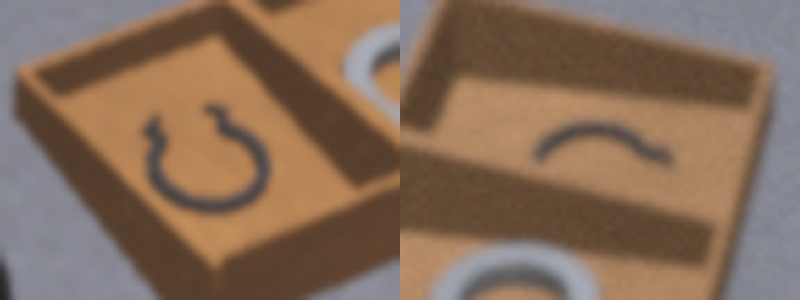

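The scene crop shows the ring with its gap facing away from the camera, roughly towards world −x. Before taking the pliers I'll look at the stub and the ring with the wrist camera.

```bash
python3 -m pendant '[[[0.028,0.028,0,0,0,0,0],[0.028,0.028,0,0,0,0,0],[0.028,0.028,0,0,0,0,0],[0.028,0.028,0,0,0,0,0],[0.028,0.028,0,0,0,0,0],[0.028,0.028,0,0,0,0,0],[0.028,0.028,0,0,0,0,0],[0.028,0.028,0,0,0,0,0],[0.028,0.028,0,0,0,-1,0],[0.028,0.028,0,0,0,-1,0],[0.028,0.028,0,0,0,-1,0],[0.028,0.028,0,0,0,-1.6,0]]]'; python3 -m pendant '[[[0.028,0.028,0,0,0,0,0],[0.028,0.028,0,0,0,0,0],[0.028,0.028,0,0,0,0,0],[0.028,0.028,0,0,0,0,0],[0,0,0,0,0,0,0],[0,0,0,0,0,0,0],[0,0,0,0,0,0,0]]]'
python3 - <<'E'
from h import *
a,d,c=snap("wrist","w1.png"); np.savez("w1.npz",im=a,d=d,K=c[0],R=c[1],t=c[2])
E
python3 -m pendant '[[[0,0.032,0,0,0,0,0],[0,0.032,0,0,0,0,0],[0,0.032,0,0,0,0,0],[0,0.032,-0.01,0,0,0,0],[0,0.032,-0.01,0,0,0,0],[0,0.032,-0.01,0,0,0,0],[0,0,0,0,0,0,0],[0,0,0,0,0,0,0],[0,0,0,0,0,0,0]]]'
python3 - <<'E'
from h import *
a,d,c=snap("wrist","w2.png"); np.savez("w2.npz",im=a,d=d,K=c[0],R=c[1],t=c[2])
b=np.load("w1.npz")["im"][:,:,::-1]
cv2.imwrite("pics/w12.png",np.hstack([cv2.resize(b,(400,300)),cv2.resize(a[:,:,::-1],(400,300))]))
E
```

```text
time_s: 1.1
tcp_pos: [0.4622, -0.172, 0.3038]
tool_rot: [0.997, 0.08, -0.0, -0.0]
force: [0.3, -0.8, 0.5]
width: 0.0857
grasp_force: 0.0
time_s: 1.68
tcp_pos: [0.5729, -0.0621, 0.3034]
tool_rot: [0.997, 0.08, -0.001, -0.0]
force: [-1.0, -0.2, 0.4]
width: 0.0854
grasp_force: 0.0
time_s: 2.48
tcp_pos: [0.5732, 0.1288, 0.2744]
tool_rot: [0.997, 0.079, 0.0, 0.0]
force: [-0.4, -0.1, 0.2]
width: 0.0851
grasp_force: 0.0
```

View pics/w12.png

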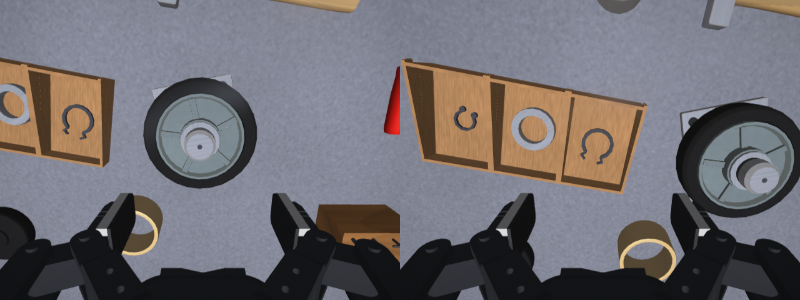

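The right half of the picture (w2) shows the large ring at full pixel (315,235) with its gap facing down, which is −x. The left half (w1) shows the stub end at about (319,236).

```bash
cat > meas.py <<'E'
from h import *
from scipy.optimize import least_squares
def ringfit(f,u,v,w=45,z=.008):
    D=np.load(f); c=(D["K"],D["R"],D["t"]); g=D["im"].astype(int)
    sub=g[v-w:v+w,u-w:u+w]; m=(sub.max(2)<95).astype(np.uint8)
    n,l,st,ce=cv2.connectedComponentsWithStats(m)
    # component closest in size & to center
    k=max(range(1,n),key=lambda i: st[i,4]-5*np.hypot(*(ce[i]-w)))
    vv,uu=np.nonzero(l==k); P=np.array([onz(c,a+u-w,b+v-w,z)[:2] for a,b in zip(uu,vv)])
    print("pix",len(P),st[k],"ext",P.min(0),P.max(0))
    W=cloud(c,D["d"]); print("depth z",np.median(W[vv+v-w,uu+u-w,2]))
    r=least_squares(lambda p: np.hypot(*(P-p[:2]).T)-p[2],[*P.mean(0),.021],loss="soft_l1",f_scale=.001).x
    print("circle",r, "gap dir(deg)",end=" ")
    q=P-r[:2]; 
    # inlier band, largest angle gap, plus fork points
    a=np.sort(np.arctan2(q[:,1],q[:,0])); a2=np.append(a,a[0]+2*np.pi); i=np.argmax(np.diff(a2)); print(np.degrees((a2[i]+a2[i+1])/2), "gap width deg",np.degrees(a2[i+1]-a2[i]),
      "from centroid",np.degrees(np.arctan2(*(-q.mean(0))[::-1])))
    o=q[np.hypot(*q.T)>.0255]; print("outer pts",len(o),(o.mean(0) if len(o) else 0), np.degrees(np.arctan2(*o.mean(0)[::-1])) if len(o) else 0)
E
python3 - <<'E'
from meas import *
ringfit("w2.npz",315,235); ringfit("w1.npz",125,194)
for f in("w1.npz","w2.npz"):
    D=np.load(f); c=(D["K"],D["R"],D["t"]); W=cloud(c,D["d"])
    for nm,lo,hi,r0 in(("stubtop",.096,.103,.03),("washer",.0715,.0765,.04),("tyre",.056,.066,.09)):
        m=(W[...,2]>lo)&(W[...,2]<hi)&(np.hypot(W[...,0]-.567,W[...,1]+.058)<r0); P=W[m]; 
        if len(P)>20: print(f,nm,len(P),P.mean(0).round(4),np.array(cv2.minEnclosingCircle(P[:,:2].astype(np.float32)*1000)[0]),cv2.minEnclosingCircle(P[:,:2].astype(np.float32)*1000)[1])
    m=(W[...,2]>.015)&(W[...,2]<.06)&(W[...,1]>.06)&(W[...,0]<.67)&(W[...,0]>.45); P=W[m]; print("bins",cv2.minAreaRect(P[:,:2].astype(np.float32)*1000),[ (W[m&(abs(W[...,0]-x)<.004)][:,2].max().round(3) if (m&(abs(W[...,0]-x)<.004)).any() else None) for x in (.49,.50,.52,.56,.59,.61)])
E
```

```text
pix 698 [ 19  15  53  58 698] ext [0.51988008 0.11009823] [0.57484616 0.15691925]
depth z 0.006566147881857073
circle [0.55004198 0.13386368 0.02193202] gap dir(deg) 167.78296673694982 gap width deg 41.2226486126104 from centroid 168.21129696399677
outer pts 71 [-0.02383916  0.00601285] 165.8438032028915
pix 768 [ 20  18  51  56 768] ext [0.52000387 0.10740303] [0.5745647  0.15559726]
depth z 0.0064324111662613205
circle [0.54965798 0.13197075 0.02208331] gap dir(deg) 166.67439198238773 gap width deg 39.6909672408971 from centroid -177.05618830959042
outer pts 75 [-0.02274361  0.00727549] 162.26095905808168
w1.npz stubtop 1543 [ 0.5665 -0.059   0.0976] [566.27935791 -59.2960968 ] 18.024181365966797
w1.npz washer 799 [ 0.577  -0.0574  0.0727] [565.92633057 -58.9702301 ] 25.921091079711914
w1.npz tyre 13951 [ 0.5724 -0.0581  0.06  ] [566.17987061 -59.04343033] 78.04419708251953
bins ((556.2034301757812, 165.01107788085938), (166.3708953857422, 139.85333251953125), 88.49190521240234) [np.float64(0.029), np.float64(0.03), np.float64(0.034), np.float64(0.041), np.float64(0.046), np.float64(0.05)]
w2.npz stubtop 1712 [ 0.5667 -0.0577  0.0976] [566.34442139 -57.61114883] 18.215726852416992
w2.npz washer 1109 [ 0.5713 -0.048   0.073 ] [566.06463623 -58.4205246 ] 26.212568283081055
w2.npz tyre 15131 [ 0.5727 -0.0529  0.06  ] [566.13861084 -57.65736771] 77.94891357421875
bins ((557.8123779296875, 230.32455444335938), (295.30816650390625, 139.8141632080078), 88.5648422241211) [np.float64(0.029), np.float64(0.031), np.float64(0.034), np.float64(0.042), np.float64(0.047), np.float64(0.05)]
```

```bash
python3 -m pendant '[[[-0.011,-0.037,0.003,0,0,0,0],[-0.011,-0.037,0.003,0,0,0,0],[-0.011,-0.037,0.003,0,0,0,0],[-0.011,-0.037,0.003,0,0,0,0],[-0.011,-0.037,0.003,0,0,0,0],[-0.011,-0.037,0.003,0,0,0,0],[-0.011,-0.037,0.003,0,0,0,0],[-0.011,-0.037,0.003,0,0,0,0],[-0.011,-0.037,0,0,0,0,0],[-0.011,-0.037,0,0,0,0,0],[-0.011,-0.037,0,0,0,0,0],[-0.011,-0.037,0,0,0,0,0]]]'
python3 -m pendant '[[[-0.011,-0.04,0,0,0,0,0],[0,0,0,0,0,0,0],[0,0,0,0,0,0,0],[0,0,0,0,0,0,0]]]'
python3 - <<'E'
from h import *
a,d,c=snap("wrist","w3.png"); np.savez("w3.npz",im=a,d=d,K=c[0],R=c[1],t=c[2])
W=cloud(c,d); s=arm.state(); print(s["tcp_pos"])
near=np.hypot(W[...,0]-.4295,W[...,1]+.3555)<.06
for lo,hi in((.105,.118),(.118,.13),(.13,.14),(.14,.156)):
    P=W[near&(W[...,2]>lo)&(W[...,2]<hi)]
    if len(P)>5: print(lo,len(P),cv2.minAreaRect(P[:,:2].astype(np.float32)*1000))
P=W[near&(W[...,2]>.1)]; print("zmax",np.percentile(P[:,2],[50,90,98]))
P=W[(np.hypot(W[...,0]-.4295,W[...,1]+.3555)<.09)&(abs(W[...,2]-.08)<.005)]; print("block",cv2.minAreaRect(P[:,:2].astype(np.float32)*1000))
E
```

```text
time_s: 3.53
tcp_pos: [0.4392, -0.3168, 0.2986]
tool_rot: [0.997, 0.079, 0.0, 0.001]
force: [0.7, 0.2, -0.3]
width: 0.0853
grasp_force: 0.0
time_s: 3.87
tcp_pos: [0.4294, -0.3543, 0.2982]
tool_rot: [0.997, 0.079, 0.0, 0.0]
force: [-0.3, 0.1, -0.5]
width: 0.0852
grasp_force: 0.0
[ 0.4298622  -0.35368274  0.29822994]
0.105 281 ((427.9837951660156, -357.303955078125), (8.61642837524414, 40.2947998046875), 9.195517539978027)
0.118 251 ((427.6141357421875, -356.81036376953125), (13.572515487670898, 50.39603805541992), 8.842463493347168)
0.13 261 ((427.9037780761719, -357.3271789550781), (13.293031692504883, 55.80815124511719), 9.219568252563477)
0.14 760 ((427.933837890625, -357.44464111328125), (13.997886657714844, 61.94353485107422), 8.300707817077637)
zmax [0.29771709 0.31095791 0.31517474]
block ((427.05499267578125, -357.4597473144531), (90.8574447631836, 120.33031463623047), 9.050761222839355)
```

View pics/w3.png

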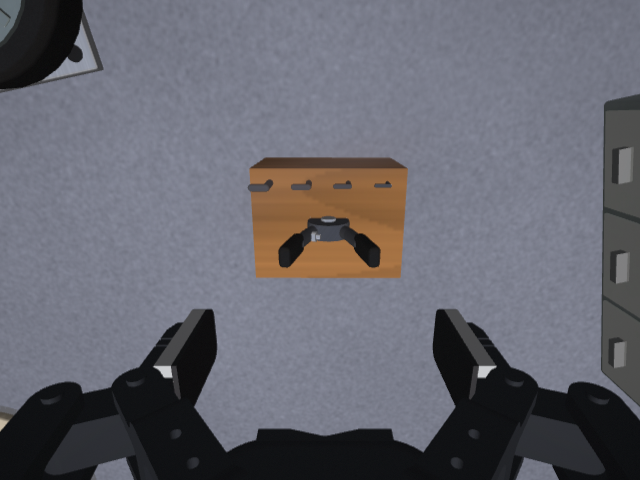

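The pliers stand at about (0.4285,−0.3565), yaw 9°, with the handles at px 282 to 380. They line up with the fingers, so I'll descend and grasp lightly.

```bash
python3 -m pendant '[[[-0.001,-0.003,-0.019,0,0,0,0],[0,0,-0.019,0,0,0,0],[0,0,-0.019,0,0,0,0],[0,0,-0.019,0,0,0,0],[0,0,-0.019,0,0,0,0],[0,0,-0.019,0,0,0,0],[0,0,0,0,0,0,0.15],[0,0,0,0,0,0,0.2],[0,0,0,0,0,0,0.2]]]' 20
python3 -m pendant '[[[0,0,0,0,0,0,0.25],[0,0,0,0,0,0,0.25],[0,0,0,0,0,0,0.25]]]' 20
python3 -m pendant '[[[0,0,0,0,0,0,0.29],[0,0,0,0,0,0,0.29],[0,0,0,0,0,0,0.29]]]' 20
```

```text
time_s: 4.67
tcp_pos: [0.4297, -0.3568, 0.1854]
tool_rot: [0.997, 0.081, 0.001, 0.001]
force: [0.7, 0.6, -0.4]
width: 0.0685
grasp_force: 0.0
time_s: 4.92
tcp_pos: [0.4294, -0.357, 0.1847]
tool_rot: [0.997, 0.08, 0.0, 0.001]
force: [0.3, -0.4, -0.0]
width: 0.0639
grasp_force: 0.2
time_s: 5.17
tcp_pos: [0.4295, -0.3572, 0.1853]
tool_rot: [0.997, 0.08, 0.001, 0.001]
force: [-0.8, 0.1, 7.9]
width: 0.0608
grasp_force: 6.8
```

```bash
python3 -m pendant '[[[0,0,0.007,0,0,0,0.295],[0,0,0.014,0,0,0,0.295],[0,0,0.014,0,0,0,0.295],[0,0,0.014,0,0,0,0.295],[0,0,0.014,0,0,0,0.295],[0,0,0.014,0,0,0,0.295],[0,0,0.014,0,0,0,0.295],[0,0,0.015,0,0,0,0.295],[0,0,0.015,0,0,0,0.295],[0,0,0,0,0,0,0.295],[0,0,0,0,0,0,0.295]]]' 20
python3 - <<'E'
from h import *
a,d,c=snap("wrist","w4.png"); np.savez("w4.npz",im=a,d=d,K=c[0],R=c[1],t=c[2])
E
```

```text
time_s: 6.08
tcp_pos: [0.4292, -0.3568, 0.3051]
tool_rot: [0.997, 0.08, 0.0, 0.0]
force: [-0.3, 0.2, -2.2]
width: 0.0606
grasp_force: 4.9
```

View pics/w4.png

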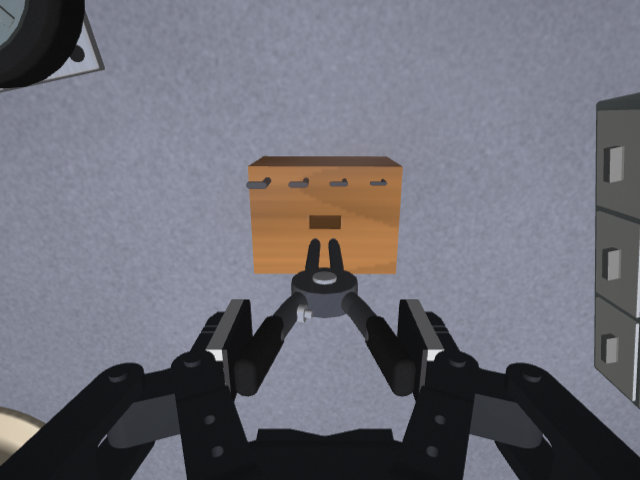

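The pliers hang upright and clear of the block, tips at px (316,242) and (334,242). Next I move above the ring's gap.

```bash
python3 -m pendant '[[[0.0075,0.038,0,0,0,-1.8,0.295],[0.0075,0.038,0,0,0,-1.8,0.295],[0.0075,0.038,0,0,0,-1.8,0.295],[0.0075,0.038,0,0,0,-1.8,0.295],[0.0075,0.038,0,0,0,-1.8,0.295],[0.0075,0.038,0,0,0,-1.8,0.295],[0.0075,0.038,0,0,0,-1.8,0.295],[0.0075,0.038,0,0,0,-1.8,0.295],[0.0075,0.038,0,0,0,-1.8,0.295],[0.0075,0.038,0,0,0,-1.8,0.295],[0.0075,0.038,0,0,0,-1.8,0.295],[0.0075,0.038,0,0,0,-1.8,0.295]]]'
python3 -m pendant '[[[0.008,0.039,-0.01,0,0,0,0.295],[0,0,-0.02,0,0,0,0.295],[0,0,-0.02,0,0,0,0.295],[0,0,-0.02,0,0,0,0.295],[0,0,0,0,0,0,0.295],[0,0,0,0,0,0,0.295],[0,0,0,0,0,0,0.295]]]'
cat > tips.py <<'E'
from meas import *
import sys
def look(f):
    a,d,c=snap("wrist",f+".png"); np.savez(f+".npz",im=a,d=d,K=c[0],R=c[1],t=c[2]); s=arm.state(); print(s["tcp_pos"],s["tool_rot"]); return a,d,c,s
E
python3 - <<'E'
from tips import *
a,d,c,s=look("w5"); cv2.imwrite("pics/w5c.png",cv2.resize(a[150:350,190:450,::-1],(780,600),interpolation=cv2.INTER_CUBIC))
print(proj(c,[[.5505,.1335,.008],[.527,.1387,.008]]))
D=np.load("w4.npz"); q=(D["K"],D["R"],D["t"])
for u,v in((316,242),(334,242)): print(onz(q,u,v,.126))
E
```

```text
time_s: 7.13
tcp_pos: [0.5188, 0.1011, 0.3037]
tool_rot: [0.994, -0.109, -0.001, 0.0]
force: [1.4, -0.3, -0.6]
width: 0.0605
grasp_force: 4.9
time_s: 7.72
tcp_pos: [0.5275, 0.138, 0.2357]
tool_rot: [0.994, -0.108, 0.0, -0.0]
force: [-0.2, -0.0, -0.6]
width: 0.0606
grasp_force: 4.9
[0.52756741 0.13800022 0.23599409] [ 9.94128092e-01 -1.08206365e-01  8.34446374e-04 -1.49210737e-04]
[[324.17423637 190.48580098]
 [324.13946258 219.84391883]]
[ 0.42489585 -0.35147792  0.126     ]
[ 0.42688688 -0.36377686  0.126     ]
```

View pics/w5c.png

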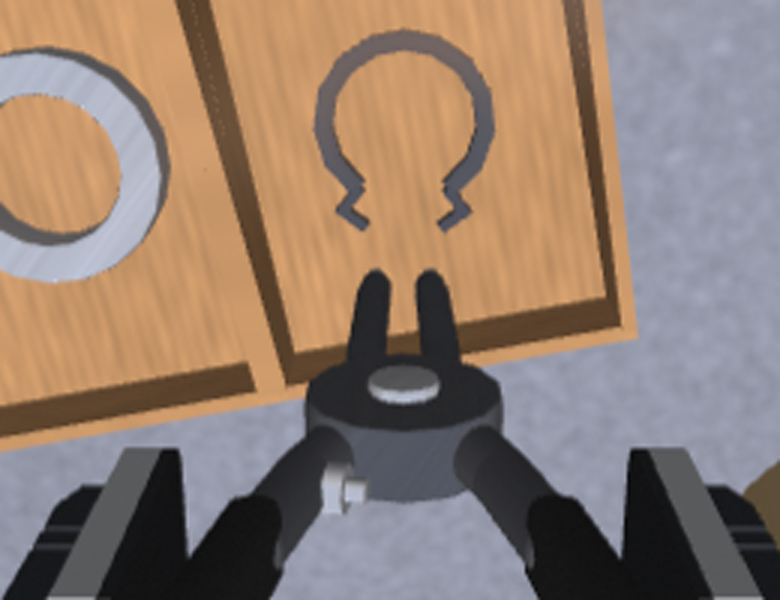

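The crop shows the fork notches at crop (340,208) and (468,210), i.e. full px mid (324.7,219). The tips are at crop (376,275) and (429,275), mid 324.2, so they are well centred. I'll lower and check numerically.

```bash
python3 -m pendant '[[[0,0,-0.012,0,0,0,0.295],[0,0,-0.012,0,0,0,0.295],[0,0,-0.010,0,0,0,0.295],[0,0,0,0,0,0,0.295],[0,0,0,0,0,0,0.295],[0,0,0,0,0,0,0.295]]]'
cat >> tips.py <<'E'
def asc(a,r0,r1,c0,c1,st=1):
    g=a.max(2)
    for r in range(r0,r1,st): print(r,"".join("#" if x<45 else "+" if x<75 else "o" if x<110 else "." for x in g[r,c0:c1:st]))
E
python3 - <<'E'
from tips import *
a,d,c,s=look("w6")
print(proj(c,[[.5505,.1335,.008],[.527,.1387,.008],[.527,.1387,.024]]))
asc(a,200,262,290,362)
W=cloud(c,d); print(W[238:262:3,[315,316,334,335],2].round(3))
E
```

```text
time_s: 8.27
tcp_pos: [0.5276, 0.1381, 0.2018]
tool_rot: [0.994, -0.108, 0.001, -0.0]
force: [0.4, 0.2, -1.6]
width: 0.0603
grasp_force: 4.9
[0.52754339 0.13814398 0.20180873] [ 9.94146460e-01 -1.08037991e-01  7.70569694e-04 -1.18889287e-04]
[[324.37667941 199.65570385]
 [324.32604559 232.21113563]
 [324.3246426  238.99741842]]
200 ..oooooo......................................................oooooo....
201 .ooooooo.....................................................ooooooo....
202 .oooooooo....................................................+ooooooo...
203 ..ooooooo....................................................ooooooo....
204 ..ooooooo...................................................oooooooo....
205 ..oooooooo..................................................+ooooooo....
206 ...ooooooo..................................................ooooooo.....
207 ...ooooooo.................................................oooooooo.....
208 ...oooooooo................................................+ooooooo.....
209 ....ooooooo................................................+oooooo......

[... 3520 characters left out ...]
.....................
256 ..................###########o.........+##########+.....................
257 .................o###########o.........o##########+.....................
258 .................+##########+...........###########o....................
259 .................+##########+...........###########+....................
260 .................###########+...........###########+....................
261 .................###########+...........###########+....................
[[0.003 0.003 0.002 0.004]
 [0.028 0.027 0.028 0.027]
 [0.036 0.033 0.035 0.036]
 [0.042 0.041 0.042 0.042]
 [0.048 0.045 0.045 0.048]
 [0.053 0.052 0.053 0.054]
 [0.058 0.058 0.058 0.058]
 [0.063 0.062 0.063 0.065]]
```

```bash
python3 -m pendant '[[[0.0035,-0.0008,-0.004,0,0,0,0.295],[0,0,-0.004,0,0,0,0.295],[0,0,-0.003,0,0,0,0.295],[0,0,0,0,0,0,0.295],[0,0,0,0,0,0,0.295],[0,0,0,0,0,0,0.295]]]'
python3 - <<'E'
from tips import *
a,d,c,s=look("w7")
print(proj(c,[[.5505,.1335,.008],[.527,.1387,.006],[.527,.1387,.012]]))
asc(a,218,262,290,362)
E
```

```text
time_s: 8.82
tcp_pos: [0.5307, 0.1374, 0.19]
tool_rot: [0.994, -0.108, 0.0, -0.0]
force: [-0.3, 0.3, -0.9]
width: 0.0606
grasp_force: 4.9
[0.53073443 0.13737047 0.19001566] [ 9.94149936e-01 -1.08008763e-01  1.02600271e-04 -2.07664491e-05]
[[324.18519154 207.63465633]
 [324.13517333 240.33740453]
 [324.13359153 243.06144973]]
218 ..ooooooo+.................................................+ooooooo.....
219 ...oooooooo................................................+ooooooo.....
220 ...ooooooo+...............................................o+oooooo......
221 ...ooooooo++..............................................+ooooooo......
222 ....ooooooo+o............................................+oooooooo......
223 ....oooooooo+o..........................................+oooooooo.......
224 ....ooooooooo+o........................................+ooooooooo.......
225 .....ooooooooo+o......................................+ooooooooo........
226 ......ooooooooo+o....................................++oooooooo.........
227 .......ooooooooo+o..................................++oooooooo..........
228
[... 1914 characters left out ...]
.......
253 ..................###########o.........+##########+.....................
254 ..................###########o.........+##########+.....................
255 .................o###########o.........o##########+.....................
256 .................+###########o..........###########o....................
257 .................+##########+...........###########o....................
258 .................###########+...........###########+....................
259 .................###########+...........###########+....................
260 .................###########+...........###########+....................
261 ................o###########+...........############o...................
```

```bash
python3 -m pendant '[[[0,0,-0.002,0,0,0,0.295],[0,0,-0.002,0,0,0,0.295],[0,0,-0.001,0,0,0,0.295],[0,0,0,0,0,0,0.295],[0,0,0,0,0,0,0.295],[0,0,0,0,0,0,0.295]]]'
python3 - <<'E'
from tips import *
a,d,c,s=look("w8")
asc(a,226,262,290,362)
E
```

```text
time_s: 9.37
tcp_pos: [0.5307, 0.1374, 0.185]
tool_rot: [0.994, -0.108, 0.0, -0.0]
force: [-0.0, 0.8, 0.7]
width: 0.0603
grasp_force: 5.1
[0.53071792 0.13733428 0.18498806] [ 9.94147958e-01 -1.08026975e-01  9.73372755e-05 -1.48652485e-06]
226 ....ooooooooo+o........................................++ooooooooo......
227 .....ooooooooo+o......................................++ooooooooo.......
228 ......ooooooooo+.....................................++ooooooooo........
229 .......ooooooooo+...................................++ooooooooo.........
230 ........ooooooooo+.................................++ooooooooo..........
231 ........ooooooooo++...............................++ooooooooo...........
232 .........oooooooooo...............................+ooooooooo............
233 ..........ooooooooo................................oooooooo.............
234 ...........oooooo+o................................ooooooo..............
235 ............ooooo++...............................++ooooo...............
236 ............ooooooo...............................+oooooo...............
237 ..........
[... 1210 characters left out ...]
.......
253 ..................+##########+.........###########o.....................
254 ..................+##########+.........###########o.....................
255 ..................###########+.........+##########+.....................
256 ..................###########o.........+##########+.....................
257 ..................###########o.........o##########+.....................
258 .................o###########o.........o###########o....................
259 .................+###########o..........###########o....................
260 .................+##########+...........###########+....................
261 .................###########+...........###########+....................
```

```bash
python3 -m pendant '[[[0,0,0,0,0,0,0.32],[0,0,0,0,0,0,0.34],[0,0,0,0,0,0,0.34],[0,0,0,0,0,0,0.34]]]' 30
python3 - <<'E'
from tips import *
a,d,c,s=look("w9")
asc(a,234,256,285,365)
E
```

```text
time_s: 9.75
tcp_pos: [0.5314, 0.1376, 0.1861]
tool_rot: [0.994, -0.108, 0.001, -0.001]
force: [-0.2, 1.0, 7.3]
width: 0.0566
grasp_force: 7.6
[0.53137806 0.13757649 0.18610687] [ 9.94139218e-01 -1.08095906e-01  1.48386856e-03 -5.36661395e-04]
234 ................ooooooooo...............................ooooooooo...............
235 .................oooooo+o...............................oooooooo................
236 ..................ooooo++...............................++ooooo.................
237 ..................ooooooo...............................ooooooo.................
238 ..................+ooooo.................................oooooo.................
239 .................oooooo..................................oooooo.................
240 .................+oooo....................................oooooo................
241 ................ooooo......................................oooooo...............
242 ...............+ooooo....ooo.....................ooo........oooo+...............
243 ..............+oooooo...++##o..................o+###o.......ooooo+..............
244 ..
[... 313 characters left out ...]
oooo................
248 ..................ooo##########o.............o##########+oooooo.................
249 ....................o##########o.............+##########+oooo...................
250 ....................o##########o.............+##########+ooo....................
251 ....................o##########o.............+##########+o......................
252 ....................o##########o.............+##########+.......................
253 ....................o##########o.............+##########+.......................
254 ....................+##########o.............+##########+.......................
255 ....................###########o.............o##########+.......................
```

```bash
python3 -m pendant '[[[0,0,0.0015,0,0,0,0.34],[0,0,0,0,0,0,0.34],[0,0,0,0,0,0,0.34]]]' 40
python3 -m pendant '[[[0,0,0.0005,0,0,0,0.36],[0,0,0.0005,0,0,0,0.38],[0,0,0,0,0,0,0.38],[0,0,0,0,0,0,0.38]]]' 40
python3 - <<'E'
from tips import *
a,d,c,s=look("w10")
asc(a,234,256,285,365)
E
```

```text
time_s: 10.05
tcp_pos: [0.5307, 0.1373, 0.1864]
tool_rot: [0.994, -0.108, -0.0, 0.0]
force: [-0.1, -0.1, 2.8]
width: 0.0567
grasp_force: 5.4
time_s: 10.38
tcp_pos: [0.5308, 0.1374, 0.1875]
tool_rot: [0.994, -0.108, 0.0, -0.0]
force: [0.3, 1.4, 2.7]
width: 0.0531
grasp_force: 5.9
[0.5307621  0.13741191 0.18751688] [ 9.94148066e-01 -1.08025851e-01  1.65855107e-04 -1.03699191e-04]
234 ..................ooooo+...............................++ooooo..................
235 ..................oooooo...............................+oooooo..................
236 .................oooooo.................................oooooo..................
237 .................+oooooo.................................oooo+..................
238 ................+oooo++++..........................o++o..oooooo.................
239 ...............ooooo++###+o.......................+###+o..oooooo................
240 ..............+oooo+#######o.....................+######o..oooooo...............
241 .............oooooo########+....................+#######+..ooooo+...............
242 .............oooooo#########o......
[... 450 characters left out ...]
....................
248 ..................##########+..................o##########+.....................
249 ..................##########+..................o##########+.....................
250 ..................##########+..................o##########+.....................
251 ..................##########+...................##########+.....................
252 ..................##########+...................##########+.....................
253 ..................##########+...................##########+.....................
254 ..................##########+..................o##########+.....................
255 .................o##########+..................+##########+.....................
```

```bash
python3 -m pendant '[[[0,0,0.001,0,0,0,0.40],[0,0,0.0007,0,0,0,0.42],[0,0,0,0,0,0,0.42],[0,0,0,0,0,0,0.42]]]' 40
python3 - <<'E'
from tips import *
a,d,c,s=look("w11")
asc(a,230,252,275,375)
E
python3 -m pendant '[[[0,0,0.0007,0,0,0,0.44],[0,0,0.0005,0,0,0,0.46],[0,0,0,0,0,0,0.46],[0,0,0,0,0,0,0.46]]]' 40
python3 - <<'E'
from tips import *
a,d,c,s=look("w12b")
asc(a,230,252,275,375)
E
```

```text
time_s: 10.77
tcp_pos: [0.5305, 0.1372, 0.1887]
tool_rot: [0.994, -0.108, -0.0, 0.0]
force: [-0.3, 0.6, -1.2]
width: 0.0493
grasp_force: 7.1
[0.53049274 0.1372329  0.18873923] [ 9.94148083e-01 -1.08024817e-01 -4.42708980e-04  1.77311457e-04]
230 .......................oooooooooo...............................+ooooooooo..........................
231 ........................ooooooo..................................oooooooo...........................
232 .........................oooooo+.................................+oooooo............................
233 ..........................ooooo+o...............................++ooooo.............................
234 ..........................oooooo.................................oooooo.............................
235 ..........................ooooo..................................oooooo.............................
236 .........................oooooo..................................ooooooo............................
237 ........................+oooo++o................................o++oooo+............................
238 ..............
[... 3303 characters left out ...]
###+............................##########+...........................
246 .......................+#########+............................##########+...........................
247 .......................+##########o...........................##########+...........................
248 .......................+##########o...........................##########+...........................
249 .......................o##########+...........................##########+...........................
250 ........................##########+..........................o##########+...........................
251 ........................##########+..........................+##########o...........................
```

```bash
python3 -m pendant '[[[0,0,0,0,0,0,0.48],[0,0,0,0,0,0,0.50],[0,0,0,0,0,0,0.50],[0,0,0,0,0,0,0.50]]]' 40
python3 - <<'E'
from tips import *
a,d,c,s=look("w13")
asc(a,234,256,270,380)
W=cloud(c,d); print(W[244:252:2,[295,297,299,344,346,348],2].round(4))
E
```

```text
time_s: 11.53
tcp_pos: [0.5307, 0.1374, 0.1903]
tool_rot: [0.994, -0.108, 0.0, -0.0]
force: [0.7, -0.3, -0.8]
width: 0.0428
grasp_force: 8.9
[0.53070633 0.13735377 0.19030864] [ 9.94149807e-01 -1.08010000e-01  2.02055770e-05 -2.25256262e-05]
234 ..........................oooooo.........................................+ooooo...............................
235 .........................oooooo...........................................oooooo..............................
236 ........................o+oooo............................................ooooooo.............................
237 .......................o+oooooo...........................................++oooooo............................
238 ......................o+oooo++++o.......................................o+#+++ooooo...........................
239 ......................ooooo+#####+o....................................+#####++ooooo..........................
240 .....................+oooo+#######+...................................o#####+#+oooooo.........................
241 .....................ooooo#########o.............
[... 1152 characters left out ...]
.................##########+...............................
252 oo........................o##########+..............................##########+...............................
253 oo.........................###########o............................o##########+...............................
254 oo.........................###########o............................+##########+...............................
255 ooo........................###########+............................###########+...............................
[[0.007  0.0233 0.0255 0.0254 0.0244 0.0227]
 [0.0018 0.0258 0.0299 0.0312 0.0279 0.0266]
 [0.0029 0.0304 0.0332 0.0338 0.0325 0.0301]
 [0.0034 0.0325 0.0363 0.0384 0.0377 0.0325]]
```

```bash
python3 -m pendant '[[[0,0,-0.001,0,0,0,0.50],[0,0,0,0,0,0,0.50],[0,0,0,0,0,0,0.50]]]' 40;  python3 -m pendant '[[[0,0,-0.001,0,0,0,0.50],[0,0,0,0,0,0,0.50],[0,0,0,0,0,0,0.50]]]' 40
```

```text
time_s: 11.83
tcp_pos: [0.531, 0.1374, 0.1899]
tool_rot: [0.994, -0.108, 0.001, -0.0]
force: [0.0, -0.6, 4.8]
width: 0.0424
grasp_force: 9.2
time_s: 12.08
tcp_pos: [0.5314, 0.1374, 0.1896]
tool_rot: [0.994, -0.108, 0.002, -0.0]
force: [0.1, -0.0, 9.9]
width: 0.0432
grasp_force: 9.3
```

```bash
python3 -m pendant '[[[0,0,0.0017,0,0,0,0.50],[0,0,0,0,0,0,0.52],[0,0,0,0,0,0,0.54],[0,0,0,0,0,0,0.54],[0,0,0,0,0,0,0.54]]]' 40;  python3 -m pendant '[[[0,0,0,0,0,0,0.56],[0,0,0,0,0,0,0.58],[0,0,0,0,0,0,0.58],[0,0,0,0,0,0,0.58]]]' 40
```

```text
time_s: 12.5
tcp_pos: [0.531, 0.1376, 0.1904]
tool_rot: [0.994, -0.108, 0.001, -0.0]
force: [1.4, 2.6, 5.5]
width: 0.0394
grasp_force: 11.0
time_s: 12.83
tcp_pos: [0.5312, 0.1378, 0.1908]
tool_rot: [0.994, -0.108, 0.001, -0.001]
force: [0.5, 2.2, 6.9]
width: 0.036
grasp_force: 12.2
```

```bash
python3 -m pendant '[[[0,0,0.0007,0,0,0,0.58],[0,0,0.0003,0,0,0,0.60],[0,0,0,0,0,0,0.62],[0,0,0,0,0,0,0.62],[0,0,0,0,0,0,0.62]]]' 45; python3 -m pendant '[[[0,0,0.0003,0,0,0,0.66],[0,0,0,0,0,0,0.70],[0,0,0,0,0,0,0.70],[0,0,0,0,0,0,0.70],[0,0,0,0,0,0,0.70]]]' 45
python3 - <<'E'
from tips import *
a,d,c,s=look("w14"); cv2.imwrite("pics/w14c.png",cv2.resize(a[150:350,190:450,::-1],(780,600),interpolation=cv2.INTER_CUBIC))
E
```

```text
time_s: 13.25
tcp_pos: [0.5306, 0.1372, 0.1909]
tool_rot: [0.994, -0.108, -0.0, 0.0]
force: [-0.2, -0.2, 3.1]
width: 0.0327
grasp_force: 11.6
time_s: 13.67
tcp_pos: [0.5307, 0.1372, 0.1912]
tool_rot: [0.994, -0.108, -0.0, 0.0]
force: [0.5, -2.0, 3.0]
width: 0.0302
grasp_force: 44.8
[0.53067741 0.13716671 0.19122786] [ 9.94146845e-01 -1.08037081e-01 -5.26992788e-05  1.92933241e-04]
```

View pics/w14c.png

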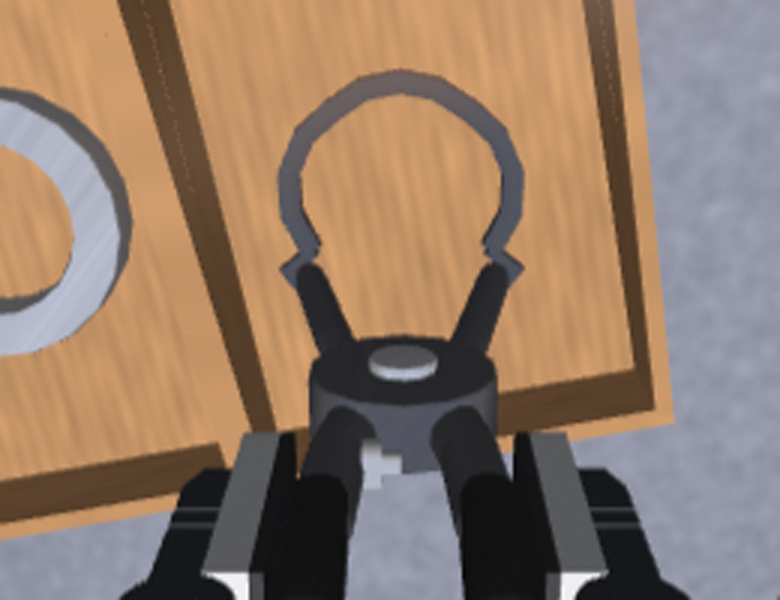

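The ring is fully spread, with both pins seated in the forks at crop (298,268) and (505,265) and the pliers on their stop. Now lift.

```bash
python3 -m pendant '[[[0,0,0.003,0,0,0,0.70],[0,0,0.005,0,0,0,0.70],[0,0,0.010,0,0,0,0.70],[0,0,0.014,0,0,0,0.70],[0,0,0.014,0,0,0,0.70],[0,0,0.014,0,0,0,0.70],[0,0,0.014,0,0,0,0.70],[0,0,0.014,0,0,0,0.70],[0,0,0.014,0,0,0,0.70],[0,0,0.014,0,0,0,0.70],[0,0,0.010,0,0,0,0.70],[0,0,0.004,0,0,0,0.70]]]' 45
python3 -m pendant '[[[0,0,0,0,0,0,0.70],[0,0,0,0,0,0,0.70],[0,0,0,0,0,0,0.70]]]'
cat > rp.py <<'E'
from tips import *
def plane(f):
    a,d,c,s=look(f); W=cloud(c,d); C=s["tcp_pos"]; 
    m=(W[...,2]>C[2]-.205)&(W[...,2]<C[2]-.165)&(np.hypot(W[...,0]-C[0],W[...,1]-C[1])<.09)
    from scipy.spatial.transform import Rotation as Ro
    T=Ro.from_quat(s["tool_rot"]).as_matrix(); L=(W-C)@T   # tool coords
    m&=(L[...,0]>.004)&(L[...,0]<.07)
    P=L[m]; A=np.c_[P[:,:2],np.ones(len(P))]; k=np.ones(len(P),bool)
    for _ in range(5):
        q=np.linalg.lstsq(A[k],P[k,2],rcond=None)[0]; e=P[:,2]-A@q; k=abs(e)<max(.0015,1.5*e[k].std())
    Wp=W[m][k]; B=np.c_[Wp[:,:2],np.ones(len(Wp))]; w=np.linalg.lstsq(B,Wp[:,2],rcond=None)[0]
    print("n",len(P),k.sum(),"tool z slope x,y(deg)",np.degrees(q[:2]).round(2),"z0",q[2],"std",e[k].std(),"world slope deg",np.degrees(w[:2]).round(2))
    Q=P[k]; r=least_squares(lambda p:np.hypot(*(Q[:,:2]-p[:2]).T)-p[2],[.024,0,.024],loss="soft_l1",f_scale=.001).x
    print("tool ext",Q.min(0).round(4),Q.max(0).round(4),"circ",r.round(4)); print("world z range",Wp[:,2].min(),Wp[:,2].max())
    return a,d,c,s,m
E
python3 - <<'E'
from rp import *
a,d,c,s,m=plane("w15"); asc(a,195,275,270,380,2)
E
```

```text
time_s: 14.72
tcp_pos: [0.5308, 0.1375, 0.3233]
tool_rot: [0.994, -0.108, 0.001, -0.0]
force: [0.5, 0.3, -0.7]
width: 0.0304
grasp_force: 45.0
time_s: 14.97
tcp_pos: [0.5305, 0.1374, 0.3205]
tool_rot: [0.994, -0.108, -0.001, 0.0]
force: [0.2, 0.6, -1.7]
width: 0.0303
grasp_force: 45.0
[0.53050524 0.13734888 0.32047946] [ 9.94149023e-01 -1.08014367e-01 -7.80799631e-04  7.86027190e-05]
n 1156 1079 tool z slope x,y(deg) [ 3.37 -0.2 ] z0 0.1842737656771541 std 0.0006316410411808098 world slope deg [-3.44  0.53]
tool ext [ 0.0041 -0.0296  0.1832] [0.0429 0.0265 0.1882] circ [ 0.0147 -0.0013  0.0255]
world z range 0.13226120798483684 0.13730275131974737
195 ......oo.oooo............................oooo.......o..
197 ......oo.ooo..............................ooo.......oo.
199 ......oooooo..............................oooo.......o.
201 ......oooooo...............................ooo.......o.
203 .......oooo................................ooo.......o.
205 .......oooo................................oooo......o.
207 .......ooo..................................ooo......o.
209 .......ooo..........
[... 1255 characters left out ...]
#o.....................###+++...........
253 ...........######....................+###++o...........
255 ...........+#####....................####++............
257 ...........o#####+..................o###+++............
259 ............######..................####++o............
261 ............+++###+.................###+++.............
263 ............o++####o+++#########++o####+++.............
265 .............++#########+++++++########++o.............
267 .............+########+ooooooooo+#######+..............
269 .............+#######+ooooooooooo########o.............
271 ............#########+.oooooooo..#########o............
273 ............#########+...........#########+............
```

```bash
python3 -m pendant '[[[0.0011,-0.009,0,0,0,0,0.70],[0.0011,-0.02,0,0,0,0,0.70],[0.0012,-0.027,0,0,0,0,0.70],[0.0012,-0.027,0,-0.14,-0.62,0,0.70],[0.0012,-0.027,0,-0.14,-0.62,0,0.70],[0.0012,-0.027,0,-0.14,-0.63,0,0.70],[0.0012,-0.027,0,-0.14,-0.63,0,0.70],[0.0012,-0.02,0,-0.13,-0.63,0,0.70],[0.0011,-0.008,0,0,0,0,0.70],[0,0,0,0,0,0,0.70],[0,0,0,0,0,0,0.70],[0,0,0,0,0,0,0.70]]]'
cat >> rp.py <<'E'
def both(f,zr):
    a,d,c,s,m=plane(f); W=cloud(c,d); 
    g=(abs(W[...,2]-.0975)<.003)&(np.hypot(W[...,0]-.5665,W[...,1]+.0585)<.03); P=W[g]; print("stubtop n",len(P),P.mean(0).round(4),cv2.minEnclosingCircle(P[:,:2].astype(np.float32)*1000))
    vv,uu=np.nonzero(g); cc,rad=cv2.minEnclosingCircle(np.c_[uu,vv].astype(np.float32)); print("stub px",cc,rad, "ray@.099",onz(c,*cc,.099).round(4))
    return a,d,c,s,m
E
python3 - <<'E'
from rp import *
a,d,c,s,m=both("w16",.135)
cv2.imwrite("pics/w16c.png",cv2.resize(a[150:350,190:450,::-1],(780,600),interpolation=cv2.INTER_CUBIC))
E
```

```text
time_s: 16.02
tcp_pos: [0.5412, -0.0538, 0.3212]
tool_rot: [0.994, -0.108, 0.028, 0.003]
force: [0.3, 0.1, -1.3]
width: 0.0304
grasp_force: 45.0
[ 0.5411711  -0.05369694  0.32124882] [ 0.99382776 -0.10739214  0.02765824  0.00288773]
n 1143 1071 tool z slope x,y(deg) [ 3.37 -0.09] z0 0.18450574092610444 std 0.0006064804692625491 world slope deg [-0.2  -0.03]
tool ext [ 0.004  -0.0295  0.1835] [0.0428 0.0267 0.1883] circ [ 0.0146 -0.0012  0.0255]
world z range 0.13550014868160742 0.1384430714555074
stubtop n 1634 [ 0.5663 -0.0591  0.0973] ((565.6273803710938, -59.21282958984375), 18.991214752197266)
stub px (324.9267578125, 203.45541381835938) 23.669456481933594 ray@.099 [ 0.5666 -0.0594  0.099 ]
```

View pics/w16c.png

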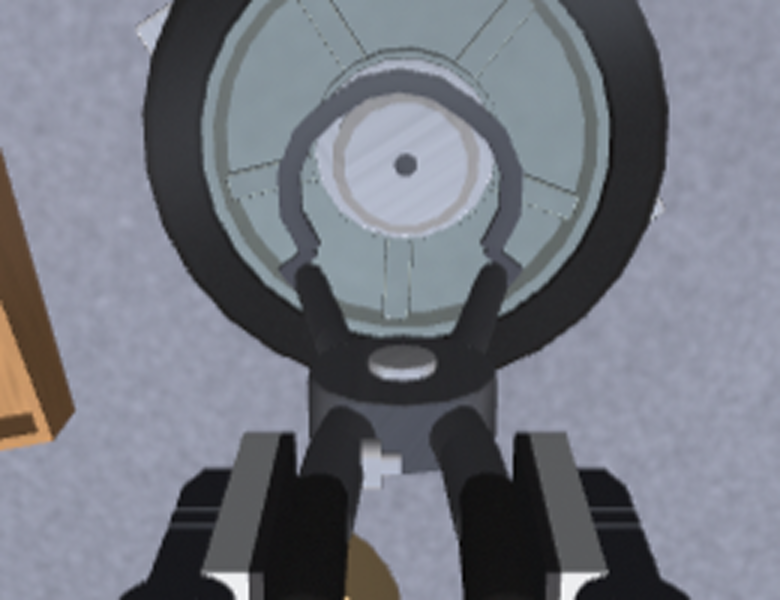

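The picture shows the ring level around the stub end, with the centre mark at crop (405,164) and the ring's middle about 1.3 px to its left. I'll shift by 1.3 mm, lower to just above the stub end and measure again.

```bash
python3 -m pendant '[[[0.0006,-0.0013,-0.005,0,0,0,0.70],[0,0,-0.01,0,0,0,0.70],[0,0,-0.01,0,0,0,0.70],[0,0,-0.004,0,0,0,0.70],[0,0,0,0,0,0,0.70],[0,0,0,0,0,0,0.70],[0,0,0,0,0,0,0.70]]]'
cat > cen.py <<'E'
from rp import *
def cen(f,zt):
    a,d,c,s,m=both(f,0)
    # ring inner edges seen on plane z=zt (ring top): mask pixels in ring band -> rays
    from scipy.spatial.transform import Rotation as Ro
    T=Ro.from_quat(s["tool_rot"]).as_matrix(); ax=T[:2,0]/np.hypot(*T[:2,0]); ay=np.array([ax[1],-ax[0]])
    vv,uu=np.nonzero(m); P=np.array([onz(c,u,v,zt)[:2] for u,v in zip(uu,vv)])-[.5665,-.0585]; X=P@ax;Y=P@ay
    print("stub top mean along ax,ay:",(onz(c,*S(a,d,c),.099)[:2]-[.5665,-.0585])@np.c_[ax,ay])
    print("back outer",np.percentile(X,99.8)," arms:")
    for x in np.arange(-.012,.016,.004):
        k=abs(X-x)<.001; y=Y[k]; l=y[y<0]; r=y[y>0]
        if len(l)>3 and len(r)>3: print(round(x,3),"L %.4f %.4f R %.4f %.4f"%(l.min(),l.max(),r.min(),r.max()),"mid in %.4f out %.4f"%((l.max()+r.min())/2,(l.min()+r.max())/2))
    W=cloud(c,d); print("ring z med",np.median(W[m][:,2]),"washer z",np.median(W[(W[...,2]>.0705)&(W[...,2]<.0765)&(np.hypot(W[...,0]-.5665,W[...,1]+.0585)<.0265)][:,2]))
    return a,d,c,s
def S(a,d,c):
    u0,v0=proj(c,[[.5665,-.059,.099]])[0].astype(int); w=12
    g=a[v0-w:v0+w,u0-w:u0+w].max(2).astype(float); k=g<np.median(g)-45; v,u=np.nonzero(k); print("dot px",k.sum(),u.mean()+u0-w,v.mean()+v0-w); return u.mean()+u0-w,v.mean()+v0-w
E
python3 - <<'E'
from cen import *
cen("w17",.108)
E
```

```text
time_s: 16.65
tcp_pos: [0.5419, -0.056, 0.2926]
tool_rot: [0.994, -0.108, 0.028, 0.003]
force: [-0.2, 0.4, -0.8]
width: 0.0302
grasp_force: 45.0
[ 0.54190416 -0.05599512  0.29268076] [ 0.99374739 -0.10799278  0.02817893  0.00310263]
n 3009 1350 tool z slope x,y(deg) [-18.71  -1.43] z0 0.20020269261175472 std 0.0014852866893742716 world slope deg [21.72 -6.3 ]
tool ext [ 0.004  -0.0249  0.1854] [0.0429 0.0227 0.2007] circ [ 0.0251 -0.001   0.0164]
world z range 0.09260568914179411 0.10989444674828741
stubtop n 1985 [ 0.5664 -0.0592  0.0973] ((566.1939086914062, -58.94635772705078), 19.283275604248047)
stub px (321.8385925292969, 210.89503479003906) 26.43467140197754 ray@.099 [ 0.5674 -0.0594  0.099 ]
dot px 54 321.85185185185185 213.33333333333334
stub top mean along ax,ay: [-0.00069657  0.00067639]
back outer 0.028691901929525497  arms:
-0.008 L -0.0250 -0.0062 R 0.0008 0.0281 mid in -0.0027 out 0.0015
-0.004 L -0.0264 -0.0006 R 0.0001 0.0294 mid in -0.0002 out 0.0015
0.0 L -0.0263 -0.0006 R 0.0001 0.0293 mid in -0.0002 out 0.0015
0.004 L -0.0268 -0.0005 R 0.0001 0.0292 mid in -0.0002 out 0.0012
0.008 L -0.0260 -0.0005 R 0.0002 0.0291 mid in -0.0002 out 0.0015
0.012 L -0.0246 -0.0005 R 0.0002 0.0276 mid in -0.0002 out 0.0015
ring z med 0.09803754161971706 washer z 0.07263945565646765
```

```bash
cat > cen2.py <<'E'
from cen import S
from h import *
from scipy.spatial.transform import Rotation as Ro
def c2(f,zt,tool_rot,dz=.006,look=True):
    D=np.load(f); a,d,c=D["im"],D["d"],(D["K"],D["R"],D["t"]); W=cloud(c,d)
    T=Ro.from_quat(tool_rot).as_matrix(); ax=T[:2,0]/np.hypot(*T[:2,0]); ay=np.array([ax[1],-ax[0]])
    o=np.array([.5665,-.0585]); m=(abs(W[...,2]-zt+.0005)<dz)&(np.hypot(*np.moveaxis(W[...,:2]-o,-1,0))<.037)
    L=(W[...,:2]-o)@np.c_[ax,ay]; m&=(L[...,0]>-.008)&(np.hypot(L[...,0],L[...,1])>.0195)
    B=np.c_[L[m],np.ones(m.sum())]; z=W[m][:,2]; k=np.ones(len(z),bool)
    for _ in range(4): q=np.linalg.lstsq(B[k],z[k],rcond=None)[0]; k=abs(z-B@q)<.0015
    print("n",k.sum(),"slope deg",np.degrees(q[:2]).round(2),"z@axis %.4f"%q[2])
    vv,uu=np.nonzero(m); vv,uu=vv[k],uu[k]; P=np.array([onz(c,u,v,zt)[:2] for u,v in zip(uu,vv)])-o; X=P@ax;Y=P@ay
    st=(onz(c,*S(a,d,c),.099)[:2]-o)@np.c_[ax,ay]; print("stub dot",st.round(4))
    print("back outer %.4f inner %.4f"%(X[abs(Y-st[1])<.004].max(),X[(abs(Y-st[1])<.004)].min()))
    for x in np.arange(-.006,.015,.003):
        y=Y[abs(X-x)<.001]; l=y[y<0]; r=y[y>0]
        if len(l)>2 and len(r)>2: print(round(x,3),"L %.4f %.4f R %.4f %.4f"%(l.min(),l.max(),r.min(),r.max()),"mid in %.4f out %.4f"%((l.max()+r.min())/2,(l.min()+r.max())/2))
E
python3 - <<'E'
from cen2 import *
c2("w17.npz",.108,arm.state()["tool_rot"])
print("before:"); c2("w16.npz",.1365,arm.state()["tool_rot"])
E
```

```text
n 1020 slope deg [-0.32  0.24] z@axis 0.1084
dot px 54 321.85185185185185 213.33333333333334
stub dot [-0.0007  0.0007]
back outer 0.0287 inner 0.0233
-0.006 L -0.0257 -0.0201 R 0.0232 0.0287 mid in 0.0015 out 0.0015
-0.003 L -0.0263 -0.0214 R 0.0245 0.0294 mid in 0.0015 out 0.0015
0.0 L -0.0263 -0.0221 R 0.0251 0.0293 mid in 0.0015 out 0.0015
0.003 L -0.0262 -0.0220 R 0.0251 0.0292 mid in 0.0015 out 0.0015
0.006 L -0.0268 -0.0212 R 0.0243 0.0291 mid in 0.0015 out 0.0012
0.009 L -0.0253 -0.0198 R 0.0228 0.0284 mid in 0.0015 out 0.0015
0.012 L -0.0246 -0.0190 R 0.0221 0.0276 mid in 0.0015 out 0.0015
before:
n 993 slope deg [-0.2   0.09] z@axis 0.1370
dot px 47 324.7659574468085 204.5531914893617
stub dot [-0.0006  0.0008]
back outer 0.0273 inner 0.0219
-0.006 L -0.0284 -0.0228 R 0.0218 0.0274 mid in -0.0005 out -0.0005
-0.003 L -0.0283 -0.0235 R 0.0224 0.0273 mid in -0.0005 out -0.0005
0.0 L -0.0283 -0.0241 R 0.0230 0.0272 mid in -0.0005 out -0.0005
0.003 L -0.0289 -0.0240 R 0.0230 0.0271 mid in -0.0005 out -0.0009
0.006 L -0.0281 -0.0226 R 0.0215 0.0271 mid in -0.0005 out -0.0005
0.009 L -0.0267 -0.0218 R 0.0208 0.0256 mid in -0.0005 out -0.0005
0.012 L -0.0252 -0.0197 R 0.0187 0.0249 mid in -0.0005 out -0.0002
```

```bash
python3 -m pendant '[[[-0.0012,0.0011,0,0,0,0,0.70],[0,0,-0.004,0,0,0,0.70],[0,0,-0.004,0,0,0,0.70],[0,0,-0.0025,0,0,0,0.70],[0,0,0,0,0,0,0.70],[0,0,0,0,0,0,0.70],[0,0,0,0,0,0,0.70]]]'
python3 - <<'E'
from tips import *
from cen2 import *
a,d,c,s=look("w18"); c2("w18.npz",.099,s["tool_rot"],.0035)
W=cloud(c,d); g=np.hypot(W[...,0]-.5665,W[...,1]+.059); print("stubtop z",np.median(W[g<.012][:,2]),"washer",np.median(W[(abs(W[...,2]-.0735)<.0035)&(g<.0265)][:,2]))
E
```

```text
time_s: 17.28
tcp_pos: [0.5406, -0.0549, 0.2819]
tool_rot: [0.994, -0.108, 0.028, 0.003]
force: [0.1, 1.2, -1.3]
width: 0.0303
grasp_force: 45.0
[ 0.54063367 -0.05489459  0.28193423] [ 0.99375356 -0.10800233  0.02792585  0.00308275]
n 1002 slope deg [-0.28  0.28] z@axis 0.0976
dot px 61 322.9836065573771 213.98360655737704
stub dot [-0.0006  0.0007]
back outer 0.0273 inner 0.0220
-0.006 L -0.0270 -0.0214 R 0.0229 0.0284 mid in 0.0007 out 0.0007
-0.003 L -0.0269 -0.0220 R 0.0242 0.0284 mid in 0.0011 out 0.0007
0.0 L -0.0268 -0.0227 R 0.0241 0.0283 mid in 0.0007 out 0.0007
0.003 L -0.0274 -0.0226 R 0.0241 0.0282 mid in 0.0007 out 0.0004
0.006 L -0.0266 -0.0211 R 0.0233 0.0281 mid in 0.0011 out 0.0007
0.009 L -0.0252 -0.0204 R 0.0219 0.0267 mid in 0.0007 out 0.0007
0.012 L -0.0245 -0.0183 R 0.0198 0.0259 mid in 0.0007 out 0.0007
stubtop z 0.09777582325709712 washer 0.07260671933978512
```

```bash
python3 -m pendant '[[[0.0002,0,-0.003,0,0,0,0.70],[0,0,-0.003,0,0,0,0.70],[0,0,-0.003,0,0,0,0.70],[0,0,0,0,0,0,0.70],[0,0,0,0,0,0,0.70]]]'
python3 -m pendant '[[[0,0,-0.003,0,0,0,0.70],[0,0,-0.003,0,0,0,0.70],[0,0,-0.002,0,0,0,0.70],[0,0,0,0,0,0,0.70],[0,0,0,0,0,0,0.70],[0,0,0,0,0,0,0.70]]]'
python3 - <<'E'
from tips import *
from cen2 import *
a,d,c,s=look("w19"); print(s["force"]); c2("w19.npz",.082,s["tool_rot"],.0045)
W=cloud(c,d); g=np.hypot(W[...,0]-.5665,W[...,1]+.059); print("stubtop z",np.median(W[g<.012][:,2]),"washer",np.median(W[(abs(W[...,2]-.0725)<.0015)&(g<.0265)][:,2]))
E
```

```text
time_s: 17.75
tcp_pos: [0.5407, -0.0548, 0.2725]
tool_rot: [0.994, -0.108, 0.028, 0.003]
force: [-1.2, -0.8, -2.2]
width: 0.0303
grasp_force: 45.0
time_s: 18.25
tcp_pos: [0.5408, -0.0549, 0.2649]
tool_rot: [0.994, -0.108, 0.028, 0.003]
force: [0.2, 0.7, -1.8]
width: 0.0302
grasp_force: 45.0
[ 0.54082981 -0.05484077  0.26491459] [ 0.99375733 -0.10796845  0.0279259   0.00305498]
[ 0.15738048  0.31791511 -0.88472856]
n 1005 slope deg [-0.41  0.35] z@axis 0.0806
dot px 67 322.97014925373134 219.08955223880596
stub dot [-0.0005  0.0007]
back outer 0.0275 inner 0.0221
-0.006 L -0.0270 -0.0208 R 0.0228 0.0284 mid in 0.0010 out 0.0007
-0.003 L -0.0270 -0.0221 R 0.0235 0.0283 mid in 0.0007 out 0.0007
0.0 L -0.0269 -0.0227 R 0.0241 0.0282 mid in 0.0007 out 0.0007
0.003 L -0.0275 -0.0226 R 0.0240 0.0282 mid in 0.0007 out 0.0004
0.006 L -0.0267 -0.0219 R 0.0233 0.0281 mid in 0.0007 out 0.0007
0.009 L -0.0253 -0.0205 R 0.0218 0.0266 mid in 0.0007 out 0.0007
0.012 L -0.0245 -0.0184 R 0.0157 0.0259 mid in -0.0014 out 0.0007
stubtop z 0.09770901860856365 washer 0.07267164688972541
```

```bash
python3 -m pendant '[[[0,0,-0.001,0,0,0,0.70],[0,0,-0.0015,0,0,0,0.70],[0,0,0,0,0,0,0.70],[0,0,0,0,0,0,0.70],[0,0,0,0,0,0,0.70],[0,0,0,0,0,0,0.70]]]'
python3 - <<'E'
from tips import *
from cen2 import *
a,d,c,s=look("w20"); print(s["force"],s["width"],s["grasp_force"]); c2("w20.npz",.0796,s["tool_rot"],.004)
cv2.imwrite("pics/w20c.png",cv2.resize(a[150:350,190:450,::-1],(780,600),interpolation=cv2.INTER_CUBIC))
E
```

```text
time_s: 18.8
tcp_pos: [0.5408, -0.0549, 0.2623]
tool_rot: [0.994, -0.108, 0.028, 0.003]
force: [0.2, -0.1, -1.8]
width: 0.0303
grasp_force: 45.0
[ 0.54080512 -0.05484995  0.26232949] [ 0.99376095 -0.10796093  0.02782853  0.00303154]
[ 0.50631548 -0.42871107 -1.73486793] 0.030486619018155973 45.03189146518707
n 997 slope deg [-0.17  0.17] z@axis 0.0781
dot px 69 323.0 220.0
stub dot [-0.0006  0.0007]
back outer 0.0274 inner 0.0221
-0.006 L -0.0270 -0.0215 R 0.0228 0.0284 mid in 0.0007 out 0.0007
-0.003 L -0.0270 -0.0221 R 0.0235 0.0283 mid in 0.0007 out 0.0007
0.0 L -0.0269 -0.0227 R 0.0241 0.0282 mid in 0.0007 out 0.0007
0.003 L -0.0268 -0.0226 R 0.0240 0.0282 mid in 0.0007 out 0.0007
0.006 L -0.0267 -0.0219 R 0.0233 0.0281 mid in 0.0007 out 0.0007
0.009 L -0.0253 -0.0204 R 0.0218 0.0266 mid in 0.0007 out 0.0007
0.012 L -0.0245 -0.0183 R 0.0197 0.0259 mid in 0.0007 out 0.0007
```

View pics/w20c.png

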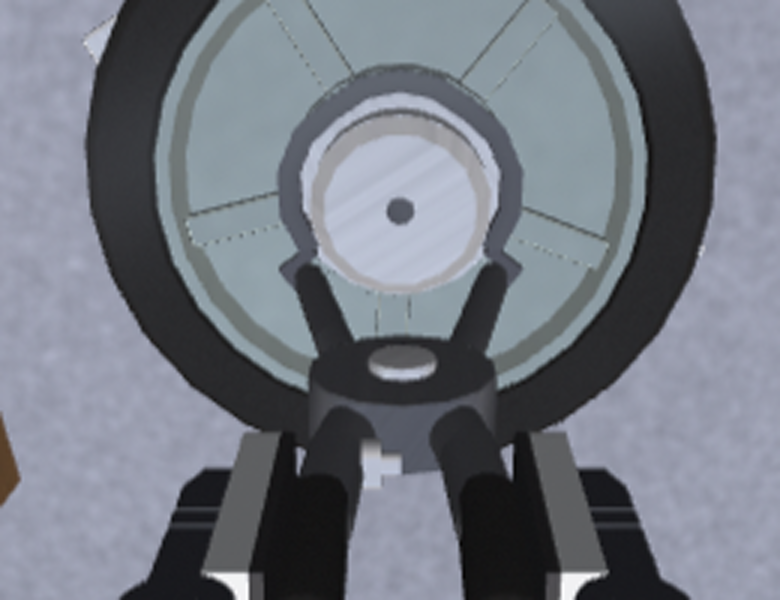

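The ring sits level around the stub at crop (400,190). It is centred to about 0.3 mm, spread and hanging, about 1.5 mm above the washer by depth, with no contact force. I'm handing in.

```bash
python3 -c "
from plant import arm
print(arm.sign_off())"
```

```text
the job is handed in; nothing more can be done
None
```

The job is handed in at about 19 s of robot time: the larger ring is held spread to the pliers' stop with a 45 N grip, level in line with the groove, centred on the stub to about 0.3 mm and hanging about 1.5 mm above the washer.

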